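# Turn a display module over in its rework frame and lock it

### The job

The display module clamped in the rework frame must be turned over by its bar handle so that its back faces up and lies level, but the white bottle standing on the far side of the frame is in the way: first set it down gently, upright, in the free half of the steel tray. Then turn the module over, let it rest level, and only after that lock it by turning the leaning wing knob clockwise as far as it goes. Do not tip the bottle, leave the jar, the dishes and the tip box where they are, and let go of everything.

Things in the scene. Friction and masses are not known exactly. Their poses are not given: they have to be found in the camera images.
- frame: Rework frame, fixed. Origin: centre of its underside; z up, y along the module's long axis. At the start the module's handle is on the -x side, the bottle on the +x side. Dark base 100 (x) by 270 (y) by 12 mm; two white posts 34 by 18 mm, 167 mm high, at y = +118 and -118 mm. The lock knob sits on top of the +y post, 122 mm from the middle.
- panel_axis (a point): Fixed point on the module's turning axis (the frame's y direction), midway between the posts, 140 mm above the bench. The module is 110 mm across by 196 mm along the axis (end clamps included) by 10 mm thick, clamps 22 mm; parts on its back reach 13 mm from its mid-plane.
- panel (a joint): Module angle (rad): 0 = black screen up, level, handle level on the frame's -x side; grows as the handle rises and swings over the top; 3.14 = back (green board, metal can) up, level, handle level on the +x side. Stops only at -0.6 and 3.75, none at level. Friction (about 0.2 N m) holds it wherever it is left.
- panel_handle (a point): Middle of the bar handle (moves with the module): round steel bar 10 mm thick, 120 mm long, parallel to the frame's y axis, 105 mm from the turning axis, in the module's mid-plane, 50 mm beyond the module's edge; an arm joins it to the module 55 mm to either side of the middle. The bar can turn between the fingers.
- lock (a joint): Angle of the lock knob (rad): starts between 0 and 0.35 (loose); grows as it turns clockwise seen from its outer end; firm stop at 1.4 = locked. Light friction (0.06 N m), stays where it is left.
- lock_wing (a point): Grip point in the knob's wing, on its axis; turns with it. z: the knob's axis, outward, leaning 29 degrees from vertical towards the frame's -x; x: along the wing. Wing: flat black bar 64 mm long, 14 mm thick; this point is 16 mm below its top and 22 mm above the 42 mm hub disc. At joint value 0 the wing lies in the frame's x-z plane.
- bottle: White plastic bottle, loose, closed, standing on the bench on the +x side of the frame where the handle must swing down. Round: 54 mm diameter up to 120 mm high, grey cap 48 mm diameter, 150 mm high in all, about 0.2 kg. Origin: centre of its underside; z up its axis.
- tray: Open rectangular steel tray, fixed on the bench, 190 (x) by 110 (y) by 22 mm high, walls 4 mm, floor 4 mm thick. Origin: centre of its underside; x along its long side. The amber jar stands in its -x half; its +x half is free.
- jar: Bystander: amber jar 60 mm diameter, 100 mm high, loose, standing in the tray. Origin: centre of its underside. Leave alone.
- dishes: Bystander: stack of four clear round dishes, 90 mm diameter, 55 mm high, on the -x side of the frame. Origin: centre of its underside. Leave alone.
- tipbox: Bystander: pipette tip box 85 by 125 by 52 mm high, on the +x side of the frame beyond the bottle. Origin: centre of its underside. Leave alone.

How it is judged:
On the way, in this order (a step that is already met when the one before it is completed fails the run):
1. the white bottle stands upright in the tray, at rest (x of bottle in the frame of tray between -0.075 and 0.075 m and y of bottle in the frame of tray between -0.04 and 0.04 m and z of bottle in the frame of tray below 0.012 m and angle between bottle's own z axis and vertical below 0.1 rad and linear speed of bottle below 0.02 m/s and contact force between the fingers and bottle below 0.2 N), for 0.2 s.
2. the module rests level with its back up, let go (value of joint panel between 3.0216 and 3.2616 rad and velocity of joint panel between -0.05 and 0.05 rad/s and contact force between the fingers and panel below 0.2 N), for 0.2 s.
3. the lock knob is turned to its stop (value of joint lock above 1.25 rad), for 0.1 s.
At the end, for the whole second after the job is handed in: The bottle stands upright (within 0.1 rad) and at rest on the tray's floor; the module is back up and level within 0.12 rad (7 degrees); the lock knob is at its stop within 0.15 rad (x of bottle in the frame of tray between -0.075 and 0.075 m and y of bottle in the frame of tray between -0.04 and 0.04 m and z of bottle in the frame of tray below 0.012 m and angle between bottle's own z axis and vertical below 0.1 rad and linear speed of bottle below 0.02 m/s and value of joint panel between 3.0216 and 3.2616 rad and velocity of joint panel between -0.05 and 0.05 rad/s and value of joint lock above 1.25 rad); the robot touches nothing.
It fails at once if the bottle is tipped by more than 0.6 rad (angle between bottle's own z axis and vertical above 0.6 rad).
It fails at once if the bottle is dropped or banged into the tray (over 40 N) (contact force between bottle and tray above 40 N).
It fails at once if the amber jar is shifted by more than 25 mm or tipped (distance of jar from where it was at the start of the episode above 0.025 m or angle between jar's own z axis and vertical above 0.4 rad).
It fails at once if the stack of dishes is shifted by more than 25 mm or tipped (distance of dishes from where it was at the start of the episode above 0.025 m or angle between dishes's own z axis and vertical above 0.4 rad).
It fails at once if the tip box is shifted by more than 25 mm or tipped (distance of tipbox from where it was at the start of the episode above 0.025 m or angle between tipbox's own z axis and vertical above 0.4 rad).
It also fails if it takes over 72 s, if anything falls off the work surface, if the arm or the gripper's body presses on something with over 40 N, if the wrist force passes 120 N, or if a joint passes its speed limit or range.

### The arm

A 6-joint arm with a two-finger parallel gripper is mounted at the origin on the work surface. World frame = base frame: x ahead of the robot, y to its left, z up, the work surface at z = 0. Lengths are in m, angles in rad, forces in N, time in s.
With the tool pointing down it reaches from about 0.35 to 0.775 m from the base axis. Payload 7.3 kg.
Tool frame: the origin (TCP) lies on the centre line of the jaws, within the pads' length; the fingertips stand 25 mm ahead of it and the grasp point (between the pads) lies 6 mm ahead of it; z points along the fingers, y is the line along which they close (so a half turn about z gives the same grasp; the last joint's range is limited). The gripper opens to 92 mm and grips with 3 to 60 N. Pads are 19 mm wide; open, the fingers measure 130 mm over their backs; the gripper's body (75 mm by 190 mm) begins 47 mm behind the grasp point.
Start: joints at [-1.383, 0.342, 1.524, -0, 1.275, -0.146], TCP at [0.172, -0.496, 0.215] pointing down, gripper open.
Joint ranges: [-2.53, 2.53], [-0.77, 2.02], [0.04, 2.7], [-1, 4.14], [0.28, 2.66], [-3.11, 3.11]. Speed limits (rad/s): [2.57, 2.57, 3.14, 3.14, 3.14, 3.14].

### API

Orientations are given as [roll, pitch, yaw] about the fixed x, y, z axes, in that order (R = Rz(yaw) Ry(pitch) Rx(roll)).
In Python, from cell import status, read_camera, camera_info, ticket, models gives the robot as it stands.
- The arm moves only by the tool send_rows, never from a script. Its argument "plan" is a list of rows, each an object with "offset": the shift along the tool's x, y, z in mm, a list of three; "yaw": the turn about the tool's z in rad. In form: [{"offset": [dx, dy, dz], "yaw": yaw}, ...]. A call has 1 to 20 rows; each row shifts and turns the commanded pose from where the row before left it, along the tool's axes as they then stand; what a row does not reach is not made up. A row lasts 1/10 s, in which the tool goes at most 50 mm and 8.59 degrees, less where a joint would pass 70% of its speed; a pose out of reach is approached as far as the arm can. A call is refused whole if a number of a shift passes 50 or a number of a turn 0.15, either way. A call with a gripper value outside its range is refused whole. "hand" is the closure, from 0 (fully open) to 1 (shut), set as the call begins (left out, the last holds). The fingers move at their own pace and stop on an object; "squeeze" is the grip in N (left out, the last holds). Time passes only in rows, so rows that do not move let the fingers close. It gives the time, the measured TCP pose, the force, the opening and the grip force at its end, in the units of the state.
- status.observe(): the state, without advancing time (a new reading comes with each control period).
- read_camera(name): name is "scene" or "side" or "wrist"; returns the picture (420x560x3 uint8, red, green, blue); there is no depth.
- camera_info(name): a dict with "vfov" (degrees; the focal length in pixels is half the picture's height over the tangent of half this angle, whatever the lens; pixels are square), "cx", "cy" (the principal point, pixels), "origin" and "attitude" of the camera in the world. Camera axes: x right, y down, z forward; pixel columns grow to the right and rows downward; lengths in m; the calibration is good to about 2 mm. The wrist camera is an equidistant fisheye: a pixel r from the principal point sees the ray r / f radians off the axis. A picture is of the moment at which its call begins: read the wrist's pose just before it. camera_info takes no time and is no camera call; for the wrist camera it gives the pose at the moment of the call.
- ticket.hand_in(): hands the job in; it is judged then, once.
Trained networks look in the newest picture that a camera, given by its name, has taken for a name from the list of things; names that differ only in an ending like _2 or _b are one class to them, and where a whole thing is asked for, a point or a joint stands for the part that bears it (a point fixed in the world has none). Each returns a list of dicts, best first, with "conf" (0 to 1); they miss things now and then, are a little off and sometimes report something else, mostly with a low value. They report only what shows in the picture. A call takes as long as a camera call.
- models.regions_of(camera, label): "mask" (420x560 bool, what is visible of it) and "extent" ([left, top, right, bottom] in pixels, round what is visible of it).
The state is a dict: "time": time; "qpos": joint angles; "qvel": joint speeds; "joint_efforts": joint torques, N m; "tool_pos": TCP position; "tool_rot": TCP orientation; "contact_force": force on the tool from outside, world axes, zero at the start; "torque": the same for the moment, N m; "opening": finger opening in m; "grip_force": force on a finger pad.
Only numpy, scipy, OpenCV 4.12 (cv2) and the standard library are available. Lean on these libraries where they do the work, as an engineer would, in place of code of your own. Each camera call takes 0.05 s, during which the arm holds its last target. There are 200 camera calls.

## Working session

There is one attempt and no reset: what is moved stays moved. The work goes in short steps, Python scripts to look and compute and a tool call to move; the robot and the scene stay as the last step left them, time stands still between calls to the robot, and variables do not carry over. Pictures are saved under pics/ and viewed, at most 10 in all, crops included, and the job is handed in when it is done.

Besides the shell and the picture viewer there is one more tool, called after "Call:" as name(argument=value, ...) on one line, values as JSON. send_rows: Moves the arm, as the interface text tells. Its arguments: {"type":"object","properties":{"plan":{"type":"array"},"hand":{"type":"number"},"squeeze":{"type":"number"}},"required":["plan"]}

```bash
mkdir -p pics; ls; python3 - <<'E'
from cell import status, read_camera, camera_info, models
import cv2, numpy as np
s=status.observe(); print({k:np.round(v,3).tolist() for k,v in s.items()})
ims=[]
for c in ["scene","side"]:
    i=camera_info(c); print(c,i)
    im=read_camera(c); ims.append(im); cv2.imwrite(f"pics/{c}0.png",im[:,:,::-1])
    for n in ["frame","panel","panel_handle","lock_wing","bottle","tray","jar","dishes","tipbox"]:
        for r in models.regions_of(c,n)[:2]:
            m=r["mask"]; ys,xs=np.nonzero(m); print(c,n,round(r["conf"],2),np.round(r["extent"]).tolist(),m.sum(),xs.mean().round(1),ys.mean().round(1))
E
```

```text
pics
{'time': 0.0, 'qpos': [-1.383, 0.343, 1.525, -0.0, 1.275, -0.146], 'qvel': [-0.002, 0.001, 0.001, -0.0, -0.0, 0.0], 'joint_efforts': [0.001, -43.125, -24.422, 0.072, 0.056, -0.0], 'tool_pos': [0.172, -0.496, 0.214], 'tool_rot': [-3.14, -0.0, 0.334], 'contact_force': [-0.734, -0.268, 0.435], 'torque': [0.012, 0.051, -0.068], 'grip_force': 0.0, 'opening': 0.092}
scene {'vfov': 56.17127775766176, 'cx': 276.4441416428882, 'cy': 211.5587730112655, 'origin': array([1.03784929, 0.48195736, 0.70408224]), 'attitude': array([-2.28060744, -0.006268  ,  2.35134962])}
scene frame 0.59 [300.0, 207.0, 418.0, 351.0] 9327 354.3 276.9
scene panel 0.79 [300.0, 216.0, 406.0, 292.0] 3743 347.8 250.6
scene panel 0.51 [299.0, 207.0, 423.0, 352.0] 9642 354.5 276.7
scene panel_handle 0.96 [298.0, 215.0, 404.0, 297.0] 3743 347.6 250.4
scene lock_wing 0.78 [380.0, 254.0, 423.0, 293.0] 946 399.4 271.0
scene lock_wing 0.59 [298.0, 216.0, 400.0, 296.0] 3486 346.9 250.7
scene bottle 0.93 [287.0, 255.0, 315.0, 323.0] 1630 299.5 288.1
scene tray 0.75 [180.0, 186.0, 257.0, 238.0] 1656 215.2 212.3
scene jar 0.63 
[... 303 characters left out ...]
4.11953640560995, 'origin': array([0.52678163, 0.73643431, 1.04226099]), 'attitude': array([-2.47130865,  0.01007733, -3.09283456])}
side frame 0.64 [245.0, 215.0, 328.0, 351.0] 6073 278.0 284.2
side panel 0.58 [244.0, 225.0, 328.0, 316.0] 3682 282.6 267.3
side panel_handle 0.68 [244.0, 224.0, 324.0, 313.0] 3749 282.8 267.5
side lock_wing 0.98 [249.0, 286.0, 281.0, 317.0] 618 263.0 303.6
side bottle 0.66 [228.0, 243.0, 252.0, 290.0] 908 239.0 265.2
side jar 0.73 [271.0, 160.0, 289.0, 192.0] 680 278.0 177.3
side dishes 0.74 [340.0, 275.0, 379.0, 317.0] 1294 360.4 294.6
side dishes 0.37 [246.0, 214.0, 329.0, 350.0] 6282 278.4 284.4
side tipbox 0.72 [184.0, 239.0, 227.0, 290.0] 1792 206.8 265.1
```

```bash
python3 - <<'E'
import cv2
a=cv2.imread("pics/scene0.png")[150:380,150:450];b=cv2.imread("pics/side0.png")[130:360,150:450]
cv2.imwrite("pics/s_crop.png",cv2.resize(a,(800,613))[:600]);cv2.imwrite("pics/d_crop.png",cv2.resize(b,(780,598)))
E
```

```text
(no output)
```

View pics/s_crop.png

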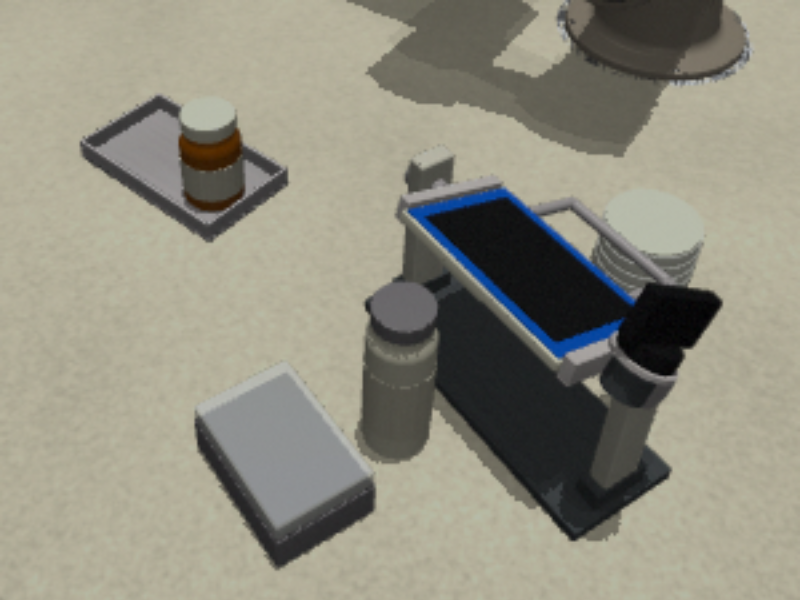

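View pics/d_crop.png

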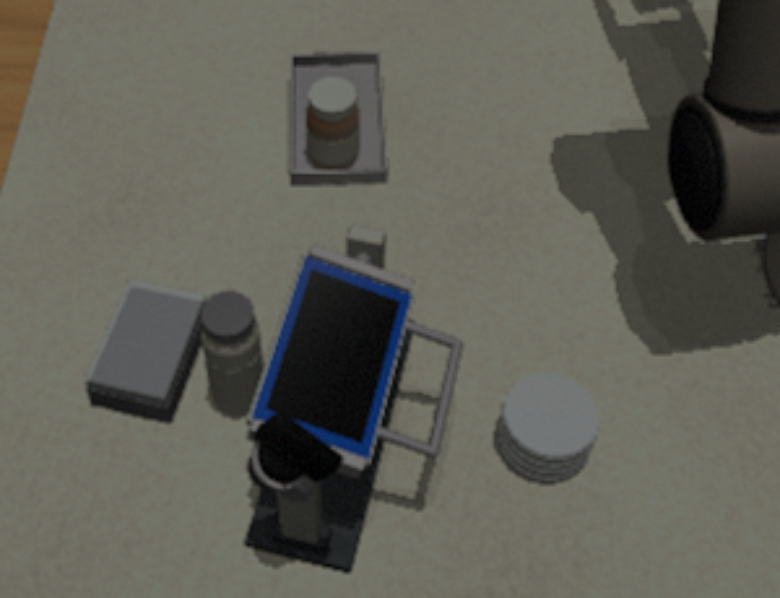

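The scene crop shows the bottle cap top at about (301,265), the bar ends at about (366,225) and (399,255), and the base's near corner at about (366,352). The side crop shows the cap at (238,250) and the bar at (327,261) to (318,302). The tray's free half is its far (-y) end. Next I fit the geometry to these.

```bash
cat > h.py <<'E'
import numpy as np, cv2
from scipy.spatial.transform import Rotation as Ro
from scipy.optimize import least_squares
from cell import status, read_camera, camera_info, models
C={c:camera_info(c) for c in ["scene","side"]}
def R(a): return Ro.from_euler('xyz',a).as_matrix()
def proj(c,P,info=None):
    i=info or C[c]; p=(np.atleast_2d(P)-i["origin"])@R(i["attitude"])
    f=210/np.tan(np.radians(i["vfov"]/2))
    if c=="wrist":
        r=np.hypot(p[:,0],p[:,1]); t=np.arctan2(r,p[:,2]); k=f*t/np.maximum(r,1e-9)
        return p[:,:2]*k[:,None]+[i["cx"],i["cy"]]
    return p[:,:2]/p[:,2:]*f+[i["cx"],i["cy"]]
def tri(obs):  # [(cam,uv,info)]
    r=least_squares(lambda X:np.concatenate([(proj(c,X,i)[0]-uv) for c,uv,i in obs]),[.5,-.1,.1]); return r.x,np.abs(r.fun).max()
def Tz(x,y,a,P):
    P=np.atleast_2d(P); c,s=np.cos(a),np.sin(a); return np.c_[x+c*P[:,0]-s*P[:,1],y+s*P[:,0]+c*P[:,1],P[:,2]]
E
cat > fit.py <<'E'
from h import *
S=lambda u,v:(u/2.6667+150,v/2.6087*1+150) if 0 else (u/2.6667+150,v/2.6652+150)
D=lambda u,v:(u/2.6+150,v/2.6+130)
names={"barfar":(S(573,205),D(460,341)),"barnear":(S(668,283),D(437,449)),"cap":(S(404,307),D(228,312)),
"tA":(S(160,97),D(379,54)),"tB":(S(288,175),D(386,180)),"tC":(S(210,235),D(291,183)),"tD":(S(82,145),D(291,56)),
"base+x+y":(S(575,538),D(247,546)),"base-x+y":(S(670,470),D(352,570)),
"jartop":(S(210,112),D(332,93)),"dish":(S(654,222),D(550,414)),"tip1":(S(285,368),D(131,285)),"tip2":(S(373,480),D(201,298)),
"wing1":(S(650,287),D(262,425)),"wing2":(S(718,298),D(340,460)),"scr1":(S(505,190),D(408,294)),"scr2":(S(410,208),D(316,262)),"scr3":(S(645,300),D(362,452)),"scr4":(S(558,355),D(258,415))}
for n,(a,b) in names.items():
    X,e=tri([("scene",a,None),("side",b,None)]); print(n,X.round(3),round(e,1))
E
python3 fit.py
```

```text
barfar [0.441 0.171 0.11 ] 1.2
barnear [0.462 0.276 0.109] 0.1
cap [0.651 0.169 0.147] 0.4
tA [ 0.521 -0.295  0.015] 0.3
tB [ 0.51  -0.103  0.011] 0.7
tC [ 0.617 -0.097  0.007] 0.5
tD [ 0.629 -0.287  0.015] 0.4
base+x+y [0.628 0.326 0.002] 0.3
base-x+y [0.532 0.345 0.006] 0.2
jartop [ 0.572 -0.141  0.107] 0.4
dish [0.353 0.209 0.055] 0.1
tip1 [0.744 0.144 0.142] 1.7
tip2 [0.698 0.158 0.031] 25.9
wing1 [0.602 0.319 0.24 ] 3.1
wing2 [0.544 0.338 0.206] 0.9
scr1 [0.489 0.135 0.133] 0.6
scr2 [0.575 0.109 0.149] 1.0
scr3 [0.526 0.291 0.144] 3.2
scr4 [0.615 0.274 0.154] 0.3
```

Call:
send_rows(plan=[{"offset": [0,0,-8],"yaw": 0.131},{"offset": [0,0,-8],"yaw": 0.131},{"offset": [0,0,-8],"yaw": 0.131},{"offset": [0,0,-8],"yaw": 0.131},{"offset": [21,-46,0],"yaw": 0},{"offset": [21,-46,0],"yaw": 0},{"offset": [21,-46,0],"yaw": 0},{"offset": [21,-46,0],"yaw": 0},{"offset": [21,-45,0],"yaw": 0},{"offset": [21,-45,0],"yaw": 0},{"offset": [21,-45,0],"yaw": 0},{"offset": [21,-45,0],"yaw": 0},{"offset": [21,-45,0],"yaw": 0},{"offset": [21,-45,0],"yaw": 0},{"offset": [21,-45,0],"yaw": 0},{"offset": [21,-45,0],"yaw": 0},{"offset": [21,-45,0],"yaw": 0},{"offset": [21,-45,0],"yaw": 0},{"offset": [21,-45,0],"yaw": 0},{"offset": [21,-45,0],"yaw": 0}], hand=0, squeeze=20)

```text
time: 3.0
tool_pos: [0.6384, 0.1515, 0.2464]
tool_rot: [3.141, -0.0, -0.19]
contact_force: [0.9, -0.6, 0.8]
opening: 0.0918
grip_force: 0.0
```

```bash
python3 - <<'E'
from h import *
i=camera_info("wrist"); print(i); im=read_camera("wrist"); cv2.imwrite("pics/w1.png",im[:,:,::-1]); np.save("w1.npy",i,allow_pickle=True)
o=im[:,:,::-1].copy()
a=np.linspace(0,2*np.pi,40)
def dr(P,col):
    cv2.polylines(o,[proj("wrist",P,i).round().astype(int)],False,col,1)
dr(np.c_[.651+.024*np.cos(a),.169+.024*np.sin(a),0*a+.15],(0,0,255))
F=(.554,.203,-.19); th=-.29
dr(Tz(*F,[[-.105*np.cos(th),s*.055,.14+.105*np.sin(th)] for s in(-1,1)]),(0,255,0))
dr(Tz(*F,[[x,y,.012] for x,y in((.05,.135),(-.05,.135),(-.05,-.135),(.05,-.135),(.05,.135))]),(255,255,0))
dr(Tz(*F,[[x*np.cos(th),y,.14-x*np.sin(th)] for x,y in((.055,.098),(-.055,.098),(-.055,-.098),(.055,-.098),(.055,.098))]),(0,255,255))
dr(Tz(*F,[[0,.118,.167],[0,.122,.167]]),(0,0,255))
cv2.imwrite("pics/w1o.png",cv2.resize(o,(800,600)))
for n in ["bottle","panel_handle","lock_wing"]:
    for r in models.regions_of("wrist",n)[:2]:
        m=r["mask"]; ys,xs=np.nonzero(m); print(n,round(r["conf"],2),np.round(r["extent"]).tolist(),m.sum(),xs.mean().round(1),ys.mean().round(1))
E
```

```text
{'vfov': 65.70646984690485, 'cx': 281.9316160290746, 'cy': 212.17535520040113, 'origin': array([0.70529355, 0.13728637, 0.4163892 ]), 'attitude': array([ 2.88495869e+00, -3.75851509e-04, -1.76125444e+00])}
bottle 0.76 [229.0, 152.0, 285.0, 226.0] 3273 260.1 189.7
panel_handle 0.63 [137.0, 246.0, 360.0, 330.0] 7906 262.0 293.0
```

View pics/w1o.png

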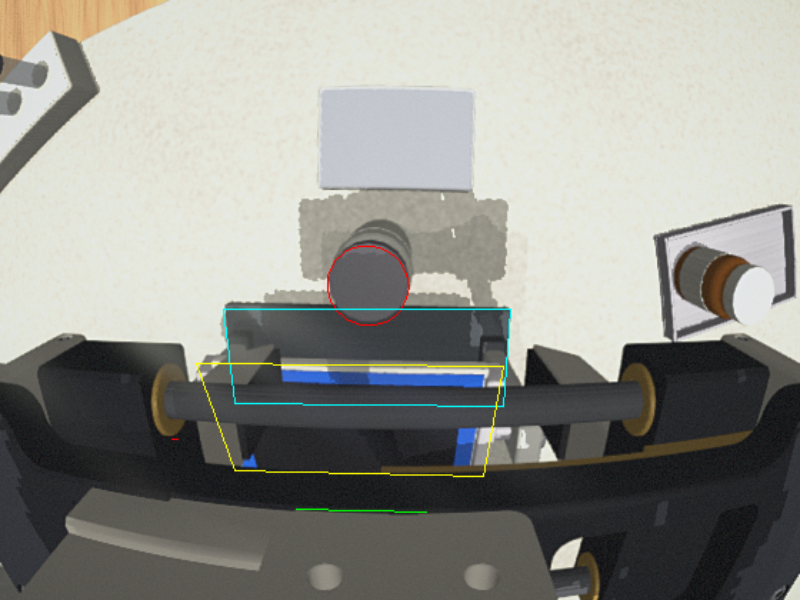

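The wrist view confirms the fit: the cap at about (258,200) lies on the projected circle, and the module and base match too. I'm going down on the bottle now.

Call:
send_rows(plan=[{"offset": [4.5,-10,0],"yaw": 0},{"offset": [4.5,-10,0],"yaw": 0},{"offset": [0,0,15],"yaw": 0},{"offset": [0,0,15],"yaw": 0},{"offset": [0,0,15],"yaw": 0},{"offset": [0,0,15],"yaw": 0},{"offset": [0,0,15],"yaw": 0},{"offset": [0,0,15],"yaw": 0},{"offset": [0,0,15],"yaw": 0},{"offset": [0,0,15],"yaw": 0},{"offset": [0,0,15],"yaw": 0},{"offset": [0,0,0],"yaw": 0},{"offset": [0,0,0],"yaw": 0}])

```text
time: 4.5
tool_pos: [0.6501, 0.1663, 0.1124]
tool_rot: [3.141, -0.0, -0.191]
contact_force: [-0.0, -0.2, 0.2]
opening: 0.0921
grip_force: 0.0
```

Call:
send_rows(plan=[{"offset": [0,0,0],"yaw": 0},{"offset": [0,0,0],"yaw": 0},{"offset": [0,0,0],"yaw": 0},{"offset": [0,0,0],"yaw": 0},{"offset": [0,0,0],"yaw": 0},{"offset": [0,0,0],"yaw": 0},{"offset": [0,0,0],"yaw": 0},{"offset": [0,0,0],"yaw": 0}], hand=1, squeeze=20)

```text
time: 5.3
tool_pos: [0.6503, 0.1676, 0.1116]
tool_rot: [-3.141, -0.0, -0.19]
contact_force: [-0.2, 0.7, 1.0]
opening: 0.0474
grip_force: 19.5
```

```bash
python3 - <<'E'
from h import *
ims=[read_camera(c)[:,:,::-1] for c in("scene","side")]
cv2.imwrite("pics/g1.png",np.hstack([cv2.resize(ims[0][190:350,220:350],(390,480)),cv2.resize(ims[1][170:330,180:310],(390,480))]))
print(status.observe()["opening"],status.observe()["grip_force"])
E
```

```text
0.04753330826259051 19.555835001210653
```

View pics/g1.png

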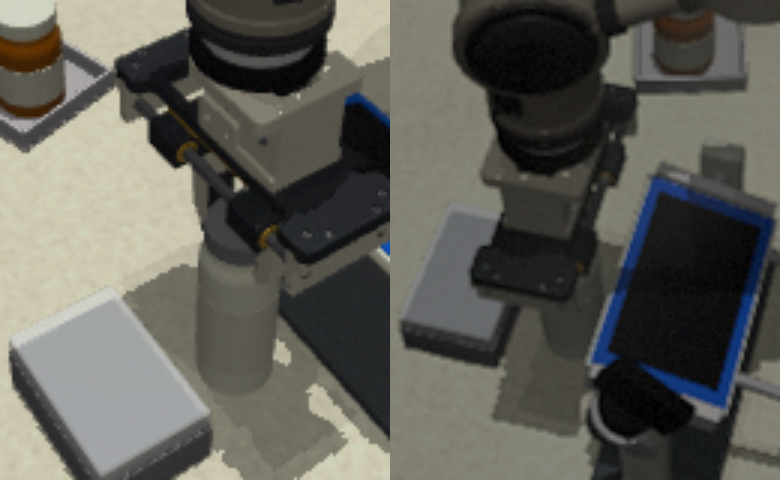

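The bottle still stands upright, with the fingers around its top at the cap and shoulder. Next is a small test lift.

Call:
send_rows(plan=[{"offset": [0,0,-2],"yaw": 0},{"offset": [0,0,-2],"yaw": 0},{"offset": [0,0,-2],"yaw": 0},{"offset": [0,0,-2],"yaw": 0},{"offset": [0,0,0],"yaw": 0},{"offset": [0,0,0],"yaw": 0},{"offset": [0,0,0],"yaw": 0}], squeeze=30)

```text
time: 6.1
tool_pos: [0.6501, 0.1674, 0.1194]
tool_rot: [3.141, 0.0, -0.19]
contact_force: [-0.8, 0.4, -2.9]
opening: 0.0477
grip_force: 29.3
```

```bash
python3 - <<'E'
from h import *
o=read_camera("scene")[:,:,::-1].copy()
s=status.observe();p=s["tool_pos"];ps=s["tool_rot"][2];print(p,s["contact_force"],s["opening"],s["grip_force"])
y=np.array([np.sin(ps),-np.cos(ps),0])
for k in(-1,1):
    P=[p+k*y*.024+[0,0,-.025],p+k*y*.024+[0,0,0]]
    cv2.polylines(o,[proj("scene",np.array(P)).round().astype(int)],False,(0,0,255),1)
a=np.linspace(0,6.3,40)
for z,r in((.128,.027),(.158,.024),(.008,.027)): cv2.polylines(o,[proj("scene",np.c_[p[0]+r*np.cos(a),p[1]+r*np.sin(a),0*a+z]).round().astype(int)],False,(0,255,0),1)
cv2.imwrite("pics/g2.png",cv2.resize(o[210:340,250:380],(600,600),interpolation=0))
E
```

```text
[0.65006806 0.16745878 0.11937123] [ 0.44032747  0.6647134  -3.17176859] 0.047988177206111815 29.274584512459114
```

View pics/g2.png

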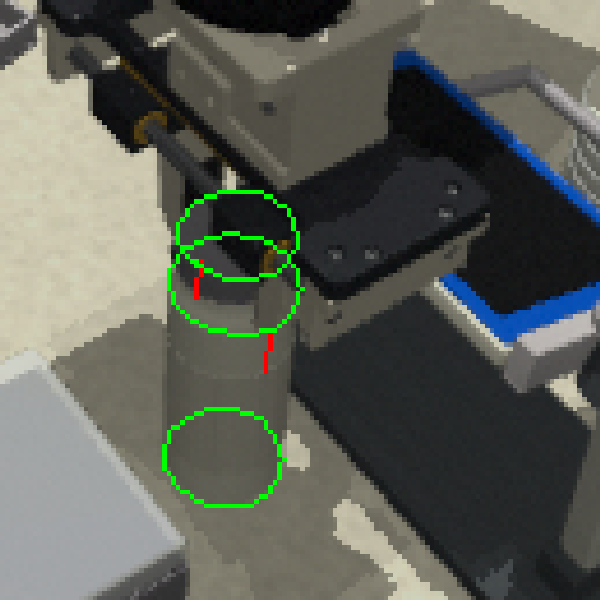

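Call:
send_rows(plan=[{"offset": [0,0,-7],"yaw": 0},{"offset": [0,0,-14],"yaw": 0},{"offset": [0,0,-14],"yaw": 0},{"offset": [0,0,-14],"yaw": 0},{"offset": [0,0,-14],"yaw": 0},{"offset": [0,0,-14],"yaw": 0},{"offset": [0,0,-14],"yaw": 0},{"offset": [0,0,-14],"yaw": 0},{"offset": [0,0,-5],"yaw": 0},{"offset": [0,10,0],"yaw": 0},{"offset": [0,20,0],"yaw": 0},{"offset": [0,25,0],"yaw": 0},{"offset": [0,25,0],"yaw": 0},{"offset": [0,25,0],"yaw": 0},{"offset": [0,25,0],"yaw": 0},{"offset": [0,25,0],"yaw": 0},{"offset": [0,25,0],"yaw": 0},{"offset": [0,25,0],"yaw": 0},{"offset": [0,25,0],"yaw": 0},{"offset": [0,25,0],"yaw": 0}])

```text
time: 8.15
tool_pos: [0.6003, -0.0854, 0.2287]
tool_rot: [3.141, 0.002, -0.191]
contact_force: [0.2, 0.7, -2.7]
opening: 0.0476
grip_force: 29.3
```

Call:
send_rows(plan=[{"offset": [0,25,0],"yaw": 0},{"offset": [0,25,0],"yaw": 0},{"offset": [0,25,0],"yaw": 0},{"offset": [0,25,0],"yaw": 0},{"offset": [0,25,0],"yaw": 0},{"offset": [0,20,0],"yaw": 0},{"offset": [0,15,0],"yaw": 0},{"offset": [0,0,0],"yaw": 0.1},{"offset": [0,0,0],"yaw": 0.13},{"offset": [0,0,0],"yaw": 0.13},{"offset": [0,0,0],"yaw": 0.13},{"offset": [0,0,0],"yaw": 0.13},{"offset": [0,0,0],"yaw": 0.13},{"offset": [0,0,0],"yaw": 0.13},{"offset": [0,0,0],"yaw": 0.13},{"offset": [0,0,0],"yaw": 0.13},{"offset": [0,0,0],"yaw": 0.13},{"offset": [0,0,0],"yaw": 0.11},{"offset": [0,0,0],"yaw": 0},{"offset": [0,0,0],"yaw": 0}])

```text
time: 10.15
tool_pos: [0.5712, -0.2403, 0.2293]
tool_rot: [3.141, 0.0, -1.568]
contact_force: [0.2, 1.1, -2.0]
opening: 0.0475
grip_force: 29.3
```

```bash
python3 - <<'E'
from h import *
i=camera_info("wrist"); w=read_camera("wrist")[:,:,::-1].copy(); sd=read_camera("side")[:,:,::-1].copy()
s=status.observe();p=s["tool_pos"];print(p,s["contact_force"],s["opening"],s["grip_force"])
T=(.569,-.1955,-1.511)
Q=Tz(*T,[[x,y,.022] for x,y in((.095,.055),(-.095,.055),(-.095,-.055),(.095,-.055),(.095,.055))])
a=np.linspace(0,6.3,40)
for c,o,inf in(("wrist",w,i),("side",sd,None)):
    cv2.polylines(o,[proj(c,Q,inf).round().astype(int)],False,(0,0,255),1)
    cv2.polylines(o,[proj(c,np.c_[p[0]+.027*np.cos(a),p[1]+.027*np.sin(a),0*a+p[2]-.1116],inf).round().astype(int)],False,(0,255,0),1)
cv2.imwrite("pics/p1.png",np.hstack([cv2.resize(w[0:300,80:480],(400,300)),cv2.resize(sd[80:230,200:400],(400,300))]))
E
```

```text
[ 0.57140124 -0.24020625  0.22936217] [-0.7990442  -0.2085166  -2.09966596] 0.047727816028601086 29.281455147793167
```

View pics/p1.png

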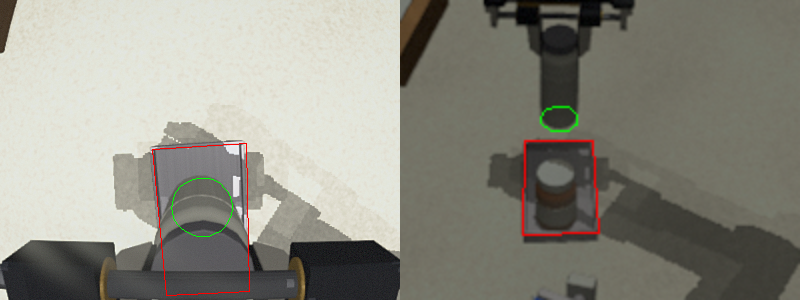

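The bottle hangs upright over the free half of the tray, and its base ring at about (480,139) in the side view matches the prediction, as does the tray outline. I'm lowering it.

Call:
send_rows(plan=[{"offset": [0,0,6],"yaw": 0},{"offset": [0,0,10],"yaw": 0},{"offset": [0,0,10],"yaw": 0},{"offset": [0,0,10],"yaw": 0},{"offset": [0,0,10],"yaw": 0},{"offset": [0,0,10],"yaw": 0},{"offset": [0,0,10],"yaw": 0},{"offset": [0,0,10],"yaw": 0},{"offset": [0,0,10],"yaw": 0},{"offset": [0,0,8],"yaw": 0},{"offset": [0,0,6],"yaw": 0},{"offset": [0,0,4],"yaw": 0},{"offset": [0,0,2],"yaw": 0},{"offset": [0,0,2],"yaw": 0},{"offset": [0,0,1],"yaw": 0},{"offset": [0,0,0],"yaw": 0},{"offset": [0,0,0],"yaw": 0}])

```text
time: 11.95
tool_pos: [0.5718, -0.2401, 0.1208]
tool_rot: [-3.141, -0.0, -1.57]
contact_force: [0.5, 0.2, -3.0]
opening: 0.0476
grip_force: 29.3
```

Call:
send_rows(plan=[{"offset": [0,0,1],"yaw": 0},{"offset": [0,0,1],"yaw": 0},{"offset": [0,0,1],"yaw": 0},{"offset": [0,0,0],"yaw": 0},{"offset": [0,0,0],"yaw": 0}])

```text
time: 12.45
tool_pos: [0.5717, -0.24, 0.1175]
tool_rot: [3.141, -0.0, -1.57]
contact_force: [0.6, -0.3, -2.8]
opening: 0.0475
grip_force: 29.3
```

Call:
send_rows(plan=[{"offset": [0,0,1],"yaw": 0},{"offset": [0,0,0.5],"yaw": 0},{"offset": [0,0,0],"yaw": 0},{"offset": [0,0,0],"yaw": 0}])

```text
time: 12.85
tool_pos: [0.5717, -0.2401, 0.116]
tool_rot: [-3.142, -0.0, -1.57]
contact_force: [0.8, 0.6, -1.8]
opening: 0.0476
grip_force: 29.3
```

Call:
send_rows(plan=[{"offset": [0,0,0.5],"yaw": 0},{"offset": [0,0,0.5],"yaw": 0},{"offset": [0,0,0],"yaw": 0},{"offset": [0,0,0],"yaw": 0}])

```text
time: 13.25
tool_pos: [0.5719, -0.2402, 0.1156]
tool_rot: [-3.141, -0.001, -1.57]
contact_force: [-0.5, -0.6, 2.1]
opening: 0.0476
grip_force: 29.3
```

Force has gone positive, so the bottle is on the floor. I'm opening and going up.

Call:
send_rows(plan=[{"offset": [0,0,0],"yaw": 0},{"offset": [0,0,0],"yaw": 0},{"offset": [0,0,0],"yaw": 0},{"offset": [0,0,0],"yaw": 0},{"offset": [0,0,0],"yaw": 0},{"offset": [0,0,0],"yaw": 0},{"offset": [0,0,-10],"yaw": 0},{"offset": [0,0,-20],"yaw": 0},{"offset": [0,0,-25],"yaw": 0},{"offset": [0,0,-25],"yaw": 0},{"offset": [0,0,-25],"yaw": 0},{"offset": [0,0,-25],"yaw": 0},{"offset": [0,0,-10],"yaw": 0},{"offset": [0,0,0],"yaw": 0}], hand=0)

```text
time: 14.65
tool_pos: [0.5723, -0.2403, 0.2569]
tool_rot: [-3.138, -0.002, -1.57]
contact_force: [-0.6, -0.1, 1.0]
opening: 0.0916
grip_force: 0.0
```

```bash
python3 - <<'E'
from h import *
ims=[read_camera(c)[:,:,::-1] for c in("scene","side")]
for c in("scene","side"):
    r=models.regions_of(c,"bottle"); print([(q["conf"],q["extent"]) for q in r[:2]])
    for z in(.004,.154): print(proj(c,[.572,-.24,z]).round(1))
cv2.imwrite("pics/t1.png",ims[0])
cv2.imwrite("pics/b1.png",np.hstack([cv2.resize(ims[0][150:250,150:280],(390,300)),cv2.resize(ims[1][110:210,220:350],(390,300))]))
# precise bar fit from initial pictures: frame pose + panel angle
b={"barfar":((573,205),(460,341)),"barnear":((668,283),(437,449))}
S=lambda t:(t[0]/2.6667+150,t[1]/2.6652+150);D=lambda t:(t[0]/2.6+150,t[1]/2.6+130)
pts=[(lambda th:[-.105*np.cos(th),-.056,.14+.105*np.sin(th)],"barfar"),(lambda th:[-.105*np.cos(th),.056,.14+.105*np.sin(th)],"barnear")]
base=[([.05,.135,0],S((575,538)),D((247,546))),([-.05,.135,0.006],S((670,470)),D((352,570)))]
def f(v):
    e=[]
    for g,n in pts:
        P=Tz(v[0],v[1],v[2],g(v[3])); e+= [proj("scene",P)[0]-S(b[n][0]),proj("side",P)[0]-D(b[n][1])]
    for q,s,d in base:
        P=Tz(v[0],v[1],v[2],q); e+=[proj("scene",P)[0]-s,proj("side",P)[0]-d]
    return np.concatenate(e)
r=least_squares(f,[.554,.203,-.19,-.29]); print(r.x.round(4),r.fun.round(1))
print(Tz(*r.x[:3],[-.105*np.cos(r.x[3]),0,.14+.105*np.sin(r.x[3])]))
E
```

```text
[]
[[208.1 205.6]]
[[201.8 159.9]]
[(0.85, [266.1, 126.2, 291.4, 164.5])]
[[279.2 165.5]]
[[279.  129.7]]
[ 0.5514  0.2031 -0.2097 -0.2762] [-1.2 -1.5 -0.3  0.5  0.9  0.4 -0.8  0.9 -0.6  0.4  0.2 -0.4  0.6 -0.3
  0.7 -0.2]
[[0.45263871 0.22408284 0.11136393]]
```

View pics/b1.png

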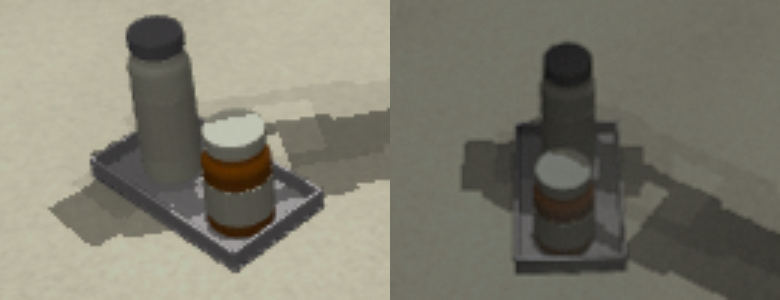

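The bottle stands upright in the free half and the jar hasn't moved. Next I turn the wrist and go over to the handle.

Call:
send_rows(plan=[{"offset": [0,0,0],"yaw": -0.147},{"offset": [0,0,0],"yaw": -0.147},{"offset": [0,0,0],"yaw": -0.147},{"offset": [0,0,0],"yaw": -0.147},{"offset": [0,0,0],"yaw": -0.147},{"offset": [0,0,0],"yaw": -0.147},{"offset": [0,0,0],"yaw": -0.147},{"offset": [0,0,0],"yaw": -0.147},{"offset": [0,0,0],"yaw": -0.147},{"offset": [0,0,0],"yaw": -0.147},{"offset": [0,0,0],"yaw": -0.147},{"offset": [0,0,0],"yaw": -0.147},{"offset": [0,0,0],"yaw": -0.147},{"offset": [0,0,0],"yaw": -0.147},{"offset": [0,0,0],"yaw": -0.147},{"offset": [0,0,0],"yaw": -0.147},{"offset": [0,0,0],"yaw": -0.147},{"offset": [0,0,0],"yaw": -0.147},{"offset": [0,0,0],"yaw": -0.147},{"offset": [0,0,0],"yaw": -0.147}])

```text
time: 16.85
tool_pos: [0.5713, -0.2398, 0.2536]
tool_rot: [-3.139, -0.001, 1.376]
contact_force: [-0.3, 0.1, -0.3]
opening: 0.0919
grip_force: 0.0
```

Call:
send_rows(plan=[{"offset": [18,-9,0],"yaw": 0},{"offset": [36,-17.5,0],"yaw": 0},{"offset": [36,-17.5,0],"yaw": 0},{"offset": [36,-17.5,0],"yaw": 0},{"offset": [36,-17.5,0],"yaw": 0},{"offset": [36,-17.5,0],"yaw": 0},{"offset": [36,-17.5,0],"yaw": 0},{"offset": [36,-17.5,0],"yaw": 0},{"offset": [36,-17.5,0],"yaw": 0},{"offset": [36,-17.5,0],"yaw": 0},{"offset": [36,-17.5,0],"yaw": 0},{"offset": [36,-17.5,0],"yaw": 0},{"offset": [18,-9,0],"yaw": 0},{"offset": [0,0,0],"yaw": 0},{"offset": [0,0,0],"yaw": 0}], hand=0.6)

```text
time: 18.35
tool_pos: [0.4514, 0.225, 0.2542]
tool_rot: [-3.14, 0.001, 1.371]
contact_force: [0.3, 0.5, 0.8]
opening: 0.0364
grip_force: 0.0
```

```bash
python3 - <<'E'
from h import *
i=camera_info("wrist"); w=read_camera("wrist")[:,:,::-1].copy(); cv2.imwrite("pics/w2.png",w); np.save("w2.npy",i,allow_pickle=True)
s=status.observe();print(s["tool_pos"],s["tool_rot"],s["opening"],s["qpos"])
F=(.5525,.203,-.20); th=-.28
dr=lambda P,c:cv2.polylines(w,[proj("wrist",np.array(P),i).round().astype(int)],False,c,1)
dr(Tz(*F,[[-.105*np.cos(th),k*.055,.14+.105*np.sin(th)] for k in(-1,1)]),(0,255,0))
dr(Tz(*F,[[x,y,.012] for x,y in((.05,.135),(-.05,.135),(-.05,-.135),(.05,-.135),(.05,.135))]),(255,255,0))
dr(Tz(*F,[[x*np.cos(th),y,.14-x*np.sin(th)] for x,y in((.055,.098),(-.055,.098),(-.055,-.098),(.055,-.098),(.055,.098))]),(0,255,255))
dr(Tz(*F,[[0,.122,.167],[-.04,.122,.167+.04/np.tan(np.radians(29))]]),(0,0,255))
cv2.imwrite("pics/w2o.png",cv2.resize(w,(800,600)))
E
```

```text
[0.45163589 0.2245371  0.25430952] [-3.14067581e+00  1.21708278e-03  1.36971594e+00] 0.03693726483540096 [ 3.09722051e-01  2.75606983e-01  1.50739216e+00 -6.27388990e-04
  1.35998837e+00  5.10934707e-01]
```

View pics/w2o.png

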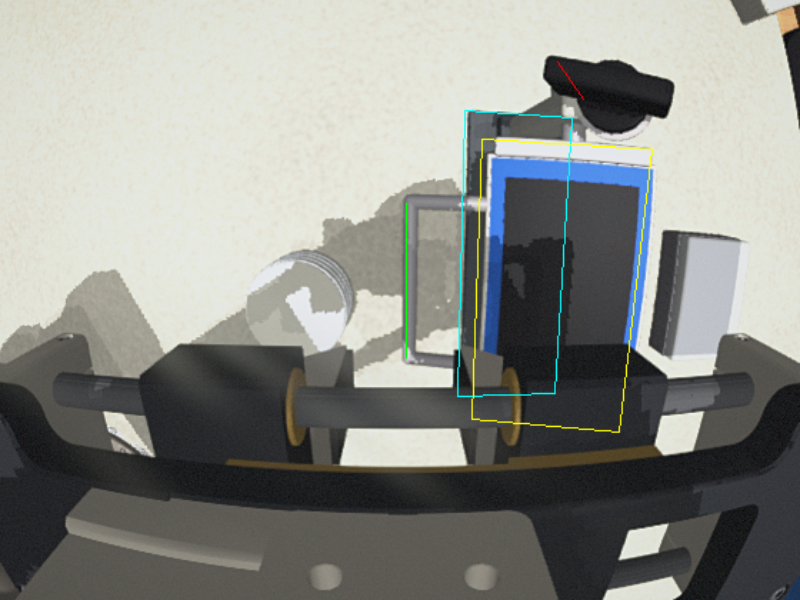

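The bar runs about 4 px right of my projection, roughly from (288,140) to (287,252). The knob wing spans (381,50) to (470,66). I refine both with three views.

```bash
python3 - <<'E'
from h import *
i=np.load("w2.npy",allow_pickle=True).item()
S=lambda t:(t[0]/2.6667+150,t[1]/2.6652+150);D=lambda t:(t[0]/2.6+150,t[1]/2.6+130);W=lambda t:(t[0]*.7,t[1]*.7)
for n,s,d,w in [("barfar",(573,204),(460,341),(411,359)),("barnear",(667,282),(437,449),(412,202)),("wing+x",(650,287),(258,425),(671,82)),("wing-x",(718,298),(340,462),(549,60))]:
    X,e=tri([("scene",S(s),None),("side",D(d),None),("wrist",W(w),i)]); print(n,X.round(4),round(e,1))
im=cv2.imread("pics/w2.png"); print(models.regions_of("wrist","lock_wing")[:1] and models.regions_of("wrist","lock_wing")[0]["extent"])
cv2.imwrite("pics/k.png",np.hstack([cv2.resize(im[30:110,365:485],(390,260),interpolation=2),cv2.resize(cv2.imread("pics/scene0.png")[235:325,360:450],(260,260)),]))
E
```

```text
barfar [0.4452 0.1703 0.1155] 1.9
barnear [0.4674 0.2772 0.1145] 2.2
wing+x [0.5972 0.3188 0.2324] 4.7
wing-x [0.5456 0.3384 0.2072] 1.1
[377.6, 37.7, 473.0, 93.2]
```

Call:
send_rows(plan=[{"offset": [0,3.5,0],"yaw": 0},{"offset": [0,0,12],"yaw": 0},{"offset": [0,0,12],"yaw": 0},{"offset": [0,0,12],"yaw": 0},{"offset": [0,0,12],"yaw": 0},{"offset": [0,0,12],"yaw": 0},{"offset": [0,0,12],"yaw": 0},{"offset": [0,0,12],"yaw": 0},{"offset": [0,0,12],"yaw": 0},{"offset": [0,0,12],"yaw": 0},{"offset": [0,0,10],"yaw": 0},{"offset": [0,0,10],"yaw": 0},{"offset": [0,0,0],"yaw": 0},{"offset": [0,0,0],"yaw": 0}])

```text
time: 19.9
tool_pos: [0.4552, 0.2246, 0.1269]
tool_rot: [-3.142, 0.0, 1.37]
contact_force: [-0.1, -0.7, 0.7]
opening: 0.0369
grip_force: 0.0
```

Call:
send_rows(plan=[{"offset": [0,0,0],"yaw": 0},{"offset": [0,0,0],"yaw": 0},{"offset": [0,0,0],"yaw": 0},{"offset": [0,0,0],"yaw": 0},{"offset": [0,0,0],"yaw": 0},{"offset": [0,0,0],"yaw": 0}], hand=1, squeeze=15)

```text
time: 20.5
tool_pos: [0.4551, 0.2246, 0.127]
tool_rot: [3.141, 0.0, 1.37]
contact_force: [0.1, -0.3, 0.1]
opening: 0.0005
grip_force: 0.0
```

The gripper closed on nothing, so the tips may stand higher than I assumed. I check this in the picture.

```bash
python3 - <<'E'
from h import *
s=status.observe();p=s["tool_pos"]; print(p)
out=[]
for c,(r0,c0) in (("scene",(190,310)),("side",(200,250))):
    o=read_camera(c)[:,:,::-1].copy(); o=cv2.resize(o[r0:r0+110,c0:c0+110],(400,400),interpolation=2)
    for z,col in((-.025,(0,0,255)),(0,(0,255,0)),(.025,(255,0,0))):
        q=(proj(c,p+[0,0,z])[0]-[c0,r0])*400/110; cv2.circle(o,tuple(q.round().astype(int)),4,col,1)
    for P in((.4452,.1703,.1155),(.4674,.2772,.1145)):
        q=(proj(c,np.array(P))[0]-[c0,r0])*400/110; cv2.circle(o,tuple(q.round().astype(int)),4,(0,255,255),1)
    out.append(o)
cv2.imwrite("pics/f1.png",np.hstack(out))
E
```

```text
[0.45510235 0.22458742 0.1270302 ]
```

View pics/f1.png

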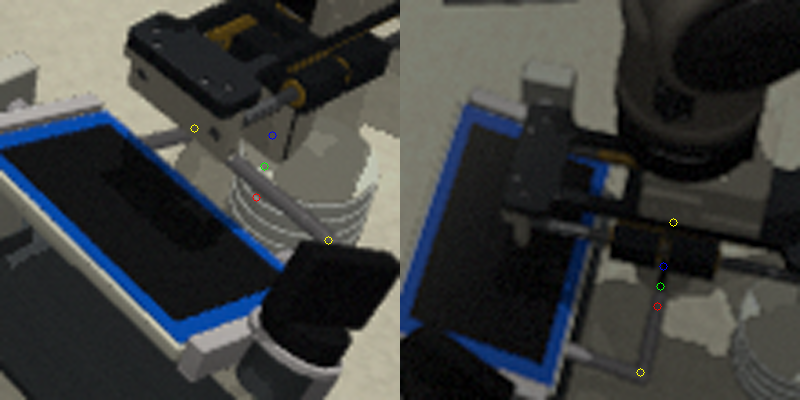

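```bash
python3 - <<'E'
from h import *
for s,d in (((290,160),(263,291)),((285,155),(265,285)),((290,160),(263,280))):
    print(tri([("scene",(310+s[0]*.275,190+s[1]*.275),None),("side",(250+d[0]*.275,200+d[1]*.275),None)]))
i=camera_info("wrist"); p=status.observe()["tool_pos"]
for z in(-.025,0,.025): print(z,proj("wrist",p+[0,0,z],i))
# dark/gray profile of the closed fingers in wrist image along tcp column
im=read_camera("wrist"); m=models.regions_of("wrist","panel_handle"); print([(r["conf"],r["extent"]) for r in m[:2]])
E
```

```text
(array([0.45470208, 0.23757224, 0.14198242]), np.float64(0.583976950291742))
(array([0.4534136 , 0.23342705, 0.1421921 ]), np.float64(0.5672945733551273))
(array([0.45537355, 0.23546997, 0.14456587]), np.float64(2.1960892278478923))
-0.025 [[281.44827473 235.90120449]]
0 [[281.38991936 250.34397212]]
0.025 [[281.31530762 268.99736856]]
[(0.79, [274.9, 60.3, 560.0, 395.4])]
```

Triangulation puts the real fingertips at z of about 0.142, which is 15 mm above the reported TCP. That also explains why the bottle was held by its cap. I reopen and go 40 mm lower.

Call:
send_rows(plan=[{"offset": [0,0,0],"yaw": 0},{"offset": [0,0,0],"yaw": 0},{"offset": [0,0,0],"yaw": 0},{"offset": [0,0,0],"yaw": 0},{"offset": [0,0,5],"yaw": 0},{"offset": [0,0,5],"yaw": 0},{"offset": [0,0,5],"yaw": 0},{"offset": [0,0,5],"yaw": 0},{"offset": [0,0,5],"yaw": 0},{"offset": [0,0,5],"yaw": 0},{"offset": [0,0,5],"yaw": 0},{"offset": [0,0,5],"yaw": 0},{"offset": [0,0,0],"yaw": 0}], hand=0.6)

```text
time: 22.0
tool_pos: [0.4547, 0.2244, 0.0862]
tool_rot: [-3.14, 0.001, 1.37]
contact_force: [1.1, -0.2, 0.3]
opening: 0.0368
grip_force: 0.0
```

Call:
send_rows(plan=[{"offset": [0,0,0],"yaw": 0},{"offset": [0,0,0],"yaw": 0},{"offset": [0,0,0],"yaw": 0},{"offset": [0,0,0],"yaw": 0},{"offset": [0,0,0],"yaw": 0},{"offset": [0,0,0],"yaw": 0}], hand=1, squeeze=15)

```text
time: 22.6
tool_pos: [0.4556, 0.2246, 0.0872]
tool_rot: [3.141, -0.0, 1.37]
contact_force: [1.9, -1.0, 1.4]
opening: 0.0097
grip_force: 15.0
```

The bar is held at a 9.7 mm opening. I compute the arc rows for the swing.

```bash
python3 - <<'E'
import numpy as np
t=np.linspace(-.26,np.pi,35); y=-105*np.cos(t); z=-105*np.sin(t)
for a,b,c in zip(t[1:],np.diff(y.round(1)),np.diff(z.round(1))): print(round(a,2),round(b,1),round(c,1),end=" | ")
E
```

```text
-0.16 -2.2 -10.3 | -0.06 -1.1 -10.4 | 0.04 -0.1 -10.5 | 0.14 0.9 -10.5 | 0.24 2.0 -10.3 | 0.34 3.0 -10.0 | 0.44 4.0 -9.8 | 0.54 5.0 -9.2 | 0.64 5.8 -8.7 | 0.74 6.7 -8.1 | 0.84 7.5 -7.4 | 0.94 8.1 -6.6 | 1.04 8.8 -5.8 | 1.14 9.3 -4.8 | 1.24 9.8 -3.9 | 1.34 10.1 -2.9 | 1.44 10.3 -1.9 | 1.54 10.5 -0.9 | 1.64 10.5 0.3 | 1.74 10.4 1.2 | 1.84 10.2 2.3 | 1.94 10.0 3.3 | 2.04 9.6 4.3 | 2.14 9.1 5.2 | 2.24 8.5 6.1 | 2.34 7.9 7.0 | 2.44 7.2 7.6 | 2.54 6.3 8.4 | 2.64 5.5 8.9 | 2.74 4.6 9.5 | 2.84 3.6 9.9 | 2.94 2.6 10.1 | 3.04 1.6 10.4 | 3.14 0.5 10.5 |
```

Call:
send_rows(plan=[{"offset": [0,-2.2,-10.3],"yaw": 0},{"offset": [0,-1.1,-10.4],"yaw": 0},{"offset": [0,-0.1,-10.5],"yaw": 0},{"offset": [0,0.9,-10.5],"yaw": 0},{"offset": [0,2,-10.3],"yaw": 0},{"offset": [0,3,-10],"yaw": 0},{"offset": [0,4,-9.8],"yaw": 0},{"offset": [0,5,-9.2],"yaw": 0},{"offset": [0,0,0],"yaw": 0},{"offset": [0,0,0],"yaw": 0}])

```text
time: 23.6
tool_pos: [0.4695, 0.2215, 0.1688]
tool_rot: [3.135, -0.001, 1.369]
contact_force: [13.9, -3.3, -7.6]
opening: 0.0092
grip_force: 15.0
```

Call:
send_rows(plan=[{"offset": [0,2,0],"yaw": 0},{"offset": [0,2,0],"yaw": 0},{"offset": [0,0,0],"yaw": 0}])

```text
time: 23.9
tool_pos: [0.4693, 0.2216, 0.1684]
tool_rot: [-3.14, 0.0, 1.37]
contact_force: [-3.9, -0.2, 4.5]
opening: 0.0094
grip_force: 15.0
```

Call:
send_rows(plan=[{"offset": [0,4,-6],"yaw": 0},{"offset": [0,6.7,-8.1],"yaw": 0},{"offset": [0,7.5,-7.4],"yaw": 0},{"offset": [0,8.1,-6.6],"yaw": 0},{"offset": [0,8.8,-5.8],"yaw": 0},{"offset": [0,9.3,-4.8],"yaw": 0},{"offset": [0,9.8,-3.9],"yaw": 0},{"offset": [0,10.1,-2.9],"yaw": 0},{"offset": [0,10.3,-1.9],"yaw": 0},{"offset": [0,10.5,-0.9],"yaw": 0},{"offset": [0,0,0],"yaw": 0},{"offset": [0,0,0],"yaw": 0}])

```text
time: 25.1
tool_pos: [0.555, 0.2039, 0.2167]
tool_rot: [3.139, 0.0, 1.369]
contact_force: [1.1, -4.1, 5.4]
opening: 0.0093
grip_force: 15.0
```

Call:
send_rows(plan=[{"offset": [0,10.5,0.3],"yaw": 0},{"offset": [0,10.4,1.2],"yaw": 0},{"offset": [0,10.2,2.3],"yaw": 0},{"offset": [0,10,3.3],"yaw": 0},{"offset": [0,9.6,4.3],"yaw": 0},{"offset": [0,9.1,5.2],"yaw": 0},{"offset": [0,8.5,6.1],"yaw": 0},{"offset": [0,7.9,7],"yaw": 0},{"offset": [0,7.2,7.6],"yaw": 0},{"offset": [0,6.3,8.4],"yaw": 0},{"offset": [0,0,0],"yaw": 0}])

```text
time: 26.2
tool_pos: [0.6425, 0.1863, 0.1687]
tool_rot: [-3.141, 0.0, 1.369]
contact_force: [0.4, -2.5, -2.1]
opening: 0.0093
grip_force: 15.0
```

Call:
send_rows(plan=[{"offset": [0,5.5,8.9],"yaw": 0},{"offset": [0,4.6,9.5],"yaw": 0},{"offset": [0,3.6,9.9],"yaw": 0},{"offset": [0,2.6,10.1],"yaw": 0},{"offset": [0,1.6,10.4],"yaw": 0},{"offset": [0,0.5,8.5],"yaw": 0},{"offset": [0,0,0],"yaw": 0},{"offset": [0,0,0],"yaw": 0}])

```text
time: 27.0
tool_pos: [0.658, 0.1831, 0.1122]
tool_rot: [-3.138, 0.001, 1.37]
contact_force: [-7.5, -1.4, -1.1]
opening: 0.009
grip_force: 15.0
```

Call:
send_rows(plan=[{"offset": [0,-1.5,0.5],"yaw": 0},{"offset": [0,0,0],"yaw": 0},{"offset": [0,0,0],"yaw": 0}])

```text
time: 27.3
tool_pos: [0.6581, 0.1831, 0.1127]
tool_rot: [-3.141, 0.0, 1.37]
contact_force: [-2.4, -3.9, -0.8]
opening: 0.0093
grip_force: 15.0
```

Call:
send_rows(plan=[{"offset": [0,0,0],"yaw": 0},{"offset": [0,0,0],"yaw": 0},{"offset": [0,0,0],"yaw": 0},{"offset": [0,0,0],"yaw": 0},{"offset": [0,0,0],"yaw": 0},{"offset": [0,0,-5],"yaw": 0},{"offset": [0,0,-10],"yaw": 0},{"offset": [0,0,-20],"yaw": 0},{"offset": [0,0,-25],"yaw": 0},{"offset": [0,0,-25],"yaw": 0},{"offset": [0,0,-25],"yaw": 0},{"offset": [0,0,-25],"yaw": 0},{"offset": [0,0,0],"yaw": 0},{"offset": [0,0,0],"yaw": 0}], hand=0.5)

```text
time: 28.7
tool_pos: [0.6583, 0.1833, 0.2487]
tool_rot: [3.14, -0.001, 1.37]
contact_force: [-0.1, -0.2, -0.1]
opening: 0.0459
grip_force: 0.0
```

Released, with no contact force. I move to where the wrist camera can see the knob and the module, then check both.

Call:
send_rows(plan=[{"offset": [0,0,-3],"yaw": -0.14},{"offset": [0,0,-3],"yaw": -0.14},{"offset": [0,0,-3],"yaw": -0.14},{"offset": [0,0,-3],"yaw": -0.14},{"offset": [0,0,-3],"yaw": -0.14},{"offset": [0,0,-3],"yaw": -0.14},{"offset": [0,0,-3],"yaw": -0.14},{"offset": [0,0,-3],"yaw": -0.14},{"offset": [0,0,-3],"yaw": -0.14},{"offset": [0,0,-3],"yaw": -0.14},{"offset": [10,23,0],"yaw": 0},{"offset": [10,23,0],"yaw": 0},{"offset": [10,23,0],"yaw": 0},{"offset": [10,23,0],"yaw": 0},{"offset": [10,23,0],"yaw": 0},{"offset": [0,0,0],"yaw": 0},{"offset": [0,0,0],"yaw": 0}])

```text
time: 30.4
tool_pos: [0.6529, 0.3086, 0.2762]
tool_rot: [-3.14, -0.002, 2.771]
contact_force: [-0.1, -0.4, -0.8]
opening: 0.046
grip_force: 0.0
```

```bash
python3 - <<'E'
from h import *
i=camera_info("wrist"); w=read_camera("wrist")[:,:,::-1].copy(); cv2.imwrite("pics/w3.png",w); np.save("w3.npy",i,allow_pickle=True)
r=models.regions_of("wrist","lock_wing"); print([(q["conf"],q["extent"]) for q in r[:2]])
ims={"wrist":w}
for c in("scene","side"):
    ims[c]=read_camera(c)[:,:,::-1].copy(); cv2.imwrite(f"pics/{c}3.png",ims[c])
    for n in("lock_wing","panel"):
        q=models.regions_of(c,n)[:1]; print(c,n,[(a["conf"],np.round(a["extent"])) for a in q])
s=status.observe();print(s["tool_pos"],s["tool_rot"])
F=(.553,.203,-.20)
kx=np.array([-np.sin(np.radians(29)),0,np.cos(np.radians(29))])
for c,o in ims.items():
    inf=i if c=="wrist" else None
    dr=lambda P,col:cv2.polylines(o,[proj(c,Tz(*F,P),inf).round().astype(int)],False,col,1)
    dr([[.105,k*.055,.14] for k in(-1,1)],(0,255,0))
    dr([[x,y,.14] for x,y in((.055,.098),(-.055,.098),(-.055,-.098),(.055,-.098),(.055,.098))],(0,255,255))
    dr([np.array([0,.122,.167])+kx*t for t in(0,.07)],(0,0,255))
sc=cv2.resize(ims["scene"][200:350,270:470],(400,300)); sd=cv2.resize(ims["side"][200:350,210:410],(400,300))
wr=cv2.resize(w[0:210,80:500],(600,300)); wr=np.hstack([wr,np.zeros((300,200,3),np.uint8)])
cv2.imwrite("pics/v3.png",np.vstack([np.hstack([sc,sd]),wr]))
E
```

```text
[]
scene lock_wing [(0.75, array([381., 262., 416., 293.]))]
scene panel []
side lock_wing [(0.93, array([251., 287., 281., 320.]))]
side panel [(0.81, array([224., 227., 312., 314.]))]
[0.65353309 0.30786783 0.27798884] [3.14153398e+00 2.24167247e-04 2.76888800e+00]
```

View pics/v3.png

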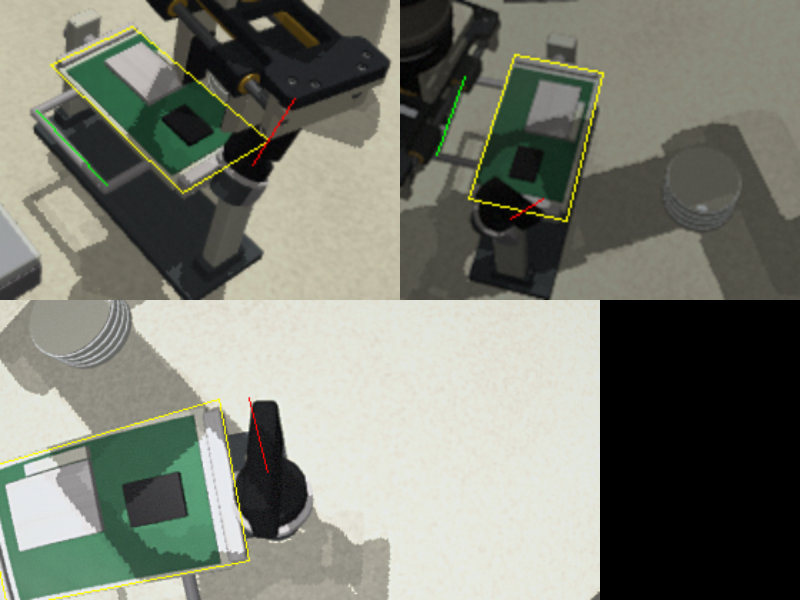

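The module lies back up and matches the level outline in all three views. The wing's -x end is at wrist pixel (265,71) and the hub at about (272,140). I fit the knob pose from all the views.

```bash
cat > knob.py <<'E'
from h import *
w2=np.load("w2.npy",allow_pickle=True).item(); w3=np.load("w3.npy",allow_pickle=True).item()
S=lambda t:(t[0]/2.6667+150,t[1]/2.6652+150);D=lambda t:(t[0]/2.6+150,t[1]/2.6+130);W=lambda t:(t[0]*.7,t[1]*.7)
obs=[("scene",None,1,S((652,287))),("scene",None,-1,S((717,297))),("side",None,1,D((260,425))),("side",None,-1,D((338,461))),("wrist",w2,1,W((671,83))),("wrist",w2,-1,W((549,60))),("wrist",w3,-1,(265.5,71.5))]
L=np.radians(29); ax=np.array([-np.sin(L),0,np.cos(L)]); yaw=-.20
def geo(v):
    a=v[3]; wd=np.cos(a)*np.array([np.cos(L),0,np.sin(L)])+np.sin(a)*np.array([0,-1,0]); return wd
def ends(v,s,h=.016): return np.array(v[:3])+Tz(0,0,yaw,(s*.032*geo(v)+h*ax))[0]
def f(v): return np.concatenate([proj(c,ends(v,s),i)[0]-uv for c,i,s,uv in obs])
r=least_squares(f,[.58,.327,.2075,.13],loss="soft_l1")
print(r.x.round(4)); print(f(r.x).round(1).reshape(-1,2).tolist())
l=Tz(-.553,-.203,0,[r.x[:3]])[0]; print("local",Tz(0,0,.20,[l]).round(4))
# dark mask of wing in w3: check width/centre per row
g=cv2.cvtColor(cv2.imread("pics/w3.png"),cv2.COLOR_BGR2GRAY)
for row in range(68,170,8):
    xs=np.nonzero(g[row,245:310]<60)[0]+245; print(row,xs.min() if len(xs) else None,xs.max() if len(xs) else None,end="; ")
for s in(-1,0,1): print(s,proj("wrist",ends(r.x,s),w3),proj("wrist",ends(r.x,s,-.016),w3))
hub=r.x[:3]-.022*Tz(0,0,yaw,ax)[0]; print("hub",hub,proj("wrist",hub,w3))
E
python3 knob.py
```

```text
[0.5793 0.3262 0.2073 0.138 ]
[[0.6, 1.7], [-0.6, 0.0], [3.5, -3.0], [-0.3, 0.4], [6.1, 0.1], [-0.9, 1.5], [1.8, -0.5]]
local [[0.0013 0.1259 0.2073]]
68 None None; 76 257 273; 84 256 275; 92 254 276; 100 253 277; 108 253 277; 116 245 287; 124 246 292; 132 245 293; 140 245 293; 148 249 290; 156 255 279; 164 253 282; -1 [[267.34656274  71.04764301]] [[272.19120582  95.1508081 ]]
0 [[266.87438145 107.00191188]] [[272.11273349 129.03542452]]
1 [[266.49253562 148.84579155]] [[272.11078609 167.26838936]]
hub [0.58971648 0.32403217 0.18807984] [[272.96742021 132.64332059]]
```

Call:
send_rows(plan=[{"offset": [16,-2,0],"yaw": 0},{"offset": [16,-2,0],"yaw": 0},{"offset": [16,-2,0],"yaw": 0},{"offset": [16,-2,0],"yaw": 0},{"offset": [14,-2.5,0],"yaw": 0},{"offset": [0,0,10],"yaw": 0},{"offset": [0,0,10],"yaw": 0},{"offset": [0,0,10],"yaw": 0},{"offset": [0,0,10],"yaw": 0},{"offset": [0,0,10],"yaw": 0},{"offset": [0,0,10],"yaw": 0},{"offset": [0,0,8],"yaw": 0},{"offset": [0,0,0],"yaw": 0},{"offset": [0,0,0],"yaw": 0}])

```text
time: 32.2
tool_pos: [0.577, 0.3271, 0.2098]
tool_rot: [3.142, 0.0, 2.77]
contact_force: [0.0, 0.2, -0.4]
opening: 0.0458
grip_force: 0.0
```

Call:
send_rows(plan=[{"offset": [0,0,5],"yaw": 0},{"offset": [0,0,5],"yaw": 0},{"offset": [0,0,5],"yaw": 0},{"offset": [0,0,5],"yaw": 0},{"offset": [0,0,0],"yaw": 0},{"offset": [0,0,0],"yaw": 0}])

```text
time: 32.8
tool_pos: [0.5768, 0.3271, 0.1896]
tool_rot: [-3.141, -0.0, 2.77]
contact_force: [0.4, -0.0, -0.2]
opening: 0.0458
grip_force: 0.0
```

Call:
send_rows(plan=[{"offset": [0,0,0],"yaw": 0},{"offset": [0,0,0],"yaw": 0},{"offset": [0,0,0],"yaw": 0},{"offset": [0,0,0],"yaw": 0},{"offset": [0,0,0],"yaw": 0},{"offset": [0,0,0],"yaw": 0}], hand=1, squeeze=12)

```text
time: 33.4
tool_pos: [0.5762, 0.3246, 0.1901]
tool_rot: [-3.137, -0.0, 2.769]
contact_force: [-4.7, -9.1, 4.3]
opening: 0.0153
grip_force: 12.0
```

Call:
send_rows(plan=[{"offset": [0,-3,0],"yaw": 0},{"offset": [0,0,0],"yaw": 0.1},{"offset": [0,0,0],"yaw": 0.1},{"offset": [0,0,0],"yaw": 0.1},{"offset": [0,0,0],"yaw": 0.1},{"offset": [0,0,0],"yaw": 0.1},{"offset": [0,0,0],"yaw": 0}])

```text
time: 34.1
tool_pos: [0.5752, 0.3241, 0.1903]
tool_rot: [-3.141, -0.0, 2.269]
contact_force: [-4.8, -2.3, 3.3]
opening: 0.019
grip_force: 13.0
```

Call:
send_rows(plan=[{"offset": [0,0,0],"yaw": 0.1},{"offset": [0,0,0],"yaw": 0.1},{"offset": [0,0,0],"yaw": 0.1},{"offset": [0,0,0],"yaw": 0.1},{"offset": [0,0,0],"yaw": 0.1},{"offset": [0,0,0],"yaw": 0}])

```text
time: 34.7
tool_pos: [0.5744, 0.3242, 0.19]
tool_rot: [-3.139, 0.0, 1.77]
contact_force: [-6.5, -1.5, 3.1]
opening: 0.0224
grip_force: 13.1
```

```bash
python3 -c "
from cell import status
s=status.observe()
for k in('tool_pos','tool_rot','contact_force','torque','opening','grip_force'):print(k,s[k])"
```

```text
tool_pos [0.57442503 0.32422943 0.18995129]
tool_rot [-3.13900110e+00  1.35971623e-04  1.77004518e+00]
contact_force [-6.5410836  -1.53684559  3.12149401]
torque [-0.28186369  0.71573465  0.06307698]
opening 0.022360569112894413
grip_force 13.090147075708956
```

Call:
send_rows(plan=[{"offset": [0,0,0],"yaw": 0.1},{"offset": [0,0,0],"yaw": 0.1},{"offset": [0,0,0],"yaw": 0.1},{"offset": [0,0,0],"yaw": 0.05},{"offset": [0,0,0],"yaw": 0}])

```text
time: 35.2
tool_pos: [0.5743, 0.3243, 0.1899]
tool_rot: [-3.139, 0.001, 1.422]
contact_force: [-7.1, -1.6, 3.6]
opening: 0.0236
grip_force: 13.1
```

```bash
python3 -c "
from cell import status
s=status.observe()
for k in('tool_pos','tool_rot','contact_force','torque','opening','grip_force'):print(k,s[k])"
```

```text
tool_pos [0.57425201 0.32426496 0.18993011]
tool_rot [-3.13894800e+00  1.23133984e-03  1.42197211e+00]
contact_force [-7.10785563 -1.63908437  3.56486445]
torque [-0.33216741  0.9085385   0.31810775]
opening 0.023626579238501463
grip_force 13.133135972020682
```

Call:
send_rows(plan=[{"offset": [0,0,0],"yaw": 0.05},{"offset": [0,0,0],"yaw": 0.05},{"offset": [0,0,0],"yaw": 0},{"offset": [0,0,0],"yaw": 0}])

```text
time: 35.6
tool_pos: [0.5743, 0.324, 0.19]
tool_rot: [-3.139, 0.002, 1.323]
contact_force: [-7.0, -3.8, 4.3]
opening: 0.0244
grip_force: 14.5
```

```bash
python3 -c "
from cell import status
s=status.observe()
for k in('tool_pos','tool_rot','contact_force','torque','opening','grip_force'):print(k,s[k])"
```

```text
tool_pos [0.57431381 0.32398309 0.19001127]
tool_rot [-3.13927222e+00  1.92258707e-03  1.32347083e+00]
contact_force [-7.00911622 -3.75262194  4.33473264]
torque [-0.47692894  0.86112719  0.43745396]
opening 0.02441396157030497
grip_force 14.53861298720085
```

The torque climbed well past the knob's friction (0.44 against 0.06 N m) and the knob follows no further, so it's at the stop. I open and rise.

Call:
send_rows(plan=[{"offset": [0,0,0],"yaw": 0},{"offset": [0,0,0],"yaw": 0},{"offset": [0,0,0],"yaw": 0},{"offset": [0,0,0],"yaw": 0},{"offset": [0,0,0],"yaw": 0},{"offset": [0,0,-5],"yaw": 0},{"offset": [0,0,-10],"yaw": 0},{"offset": [0,0,-20],"yaw": 0},{"offset": [0,0,-25],"yaw": 0},{"offset": [0,0,-25],"yaw": 0},{"offset": [0,0,-10],"yaw": 0},{"offset": [-30,0,0],"yaw": 0},{"offset": [-40,0,0],"yaw": 0},{"offset": [-30,0,0],"yaw": 0},{"offset": [0,0,0],"yaw": 0},{"offset": [0,0,0],"yaw": 0}], hand=0.4)

```text
time: 37.2
tool_pos: [0.551, 0.2272, 0.2852]
tool_rot: [3.141, -0.001, 1.319]
contact_force: [0.3, -0.2, 0.1]
opening: 0.0555
grip_force: 0.0
```

```bash
cat >> knob.py <<'E'
print("-----")
V=r.x.copy()
i=camera_info("wrist"); w=read_camera("wrist")[:,:,::-1].copy(); cv2.imwrite("pics/w4.png",w); s=status.observe(); print(s["tool_pos"],s["contact_force"],s["opening"])
g=cv2.cvtColor(w,cv2.COLOR_BGR2GRAY)
for a in(.14,1.2,1.3,1.4):
    v=[*V[:3],a]
    print(a,[proj("wrist",ends(v,k),i).round(0).tolist() for k in(-1,1)])
m=g<50; c=proj("wrist",V[:3],i)[0].round().astype(int); print(c)
x0,y0=c-60; sub=(m[max(y0,0):y0+120,max(x0,0):x0+120]).astype(np.uint8)
for row in sub[::6,::3]: print("".join(".#"[k] for k in row))
E
python3 knob.py | sed -n '/-----/,$p'
```

```text
-----
[0.55109465 0.22788166 0.28489019] [-0.70280443  0.87533242  0.24434276] 0.054815131732907425
0.14 [[[238.0, 79.0]], [[316.0, 81.0]]]
1.2 [[[258.0, 43.0]], [[291.0, 120.0]]]
1.3 [[[262.0, 41.0]], [[287.0, 121.0]]]
1.4 [[[265.0, 39.0]], [[283.0, 122.0]]]
[285  82]
........................................
........................................
........................................
........................................
.............#####......................
...........############.................
............############................
............############................
.............#################..........
.............###################........
.............####################.......
..............###################.......
..............############.######.......
..............##################........
...............################.........
...............#############............
................############............
................############............
........................................
........................................
```

The wing edge slope of about 0.21 matches the 1.4 rad prediction (1.2 rad would give 0.43). Nothing is being touched and the module was seen level, so I hand in.

```bash
python3 -c "
from cell import ticket
print(ticket.hand_in())"
```

```text
the job is handed in; nothing more can be done
None
```

The job is handed in at about 37 s on the robot's clock: the bottle stands upright in the free half of the tray, the module lies level with its back up, the lock knob is turned to its stop, and the arm touches nothing; the hand-in returned no verdict.

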